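# Clear the treadle and drop the used test

## Task

A hand-sanitiser bottle is standing in the way of the red treadle of the yellow waste unit. First stand the bottle upright in the middle of the cork coaster and let go of it; then reach in under the clear guard, press the treadle right down to its stop and hold it there for about a second, so that the flap tips and the used test cassette on it drops into the unit, and let the treadle come all the way back up. Do not touch the flap or the used test, keep the bottle from falling over, and leave the other things on the desk where they are.

Things in the scene. Friction and masses are not known exactly. Their poses are not given: they have to be found in the camera images.
- bin: Yellow drop-flap waste unit, fixed, 160 (x) x 180 (y) x 204 (z) mm, hollow, walls 6 mm; origin at the centre of its underside, z up. Its front is the -x face, at x = -80 mm; the treadle sticks out of it low down, central in y, below the clear guard. The guard stops a hand held straight down: lean it 30 to 40 degrees, fingertips towards the unit's +x, wrist on the -x side.
- guard_edge (a point): Middle of the grey front edge of the clear horizontal guard that sticks 65 mm out of the front of the unit over the treadle, 180 mm wide in y. Its underside is 183 mm and its top 191 mm above the desk; open below and at the front.
- treadle (a joint): Angle of the spring treadle: 0 = up, 0.30 rad = down on its stop. Takes about 9 N at the pad to start and 13 N at the stop; springs back up when let go. Its hinge runs along the unit's y at x = -20 mm, z = 54 mm in the unit's frame. The flap is linked to it and tips 3.7 times as far.
- treadle_pad (a point): Centre of the top face of the red treadle pad (40 mm in x, 70 mm in y, 8 mm thick), moving with it; 115 mm in front of its hinge. Up: 62 mm above the desk, 10 mm behind the guard's front edge; at the stop: about 28 mm above the desk. Axes parallel to the unit's when up.
- flap: Steel flap in the top of the unit, 104 (x) x 158 (y) x 4 mm, 6 mm rims along two sides; origin on its hinge at its front (-x) edge, top face 198 mm above the desk when level. Its rear edge swings down into the unit (about 1.1 rad) as the treadle goes down. Not to be touched.
- cassette: Used rapid-test cassette, white plastic, 24 (x) x 70 (y) x 6 mm, lying loose on the flap; origin at the centre of its underside. Not to be touched.
- sanitizer: Hand-sanitiser bottle, blue with paper label and white cap, upright and closed, body 48 mm in diameter, 120 mm tall with the cap (narrower neck and cap above about 80 mm), about 0.18 kg; origin at the centre of its underside, z up. Stands in front of the treadle, about 235 mm in front of the unit's centre.
- coaster: Round cork coaster fixed to the desk, 110 mm in diameter, 5 mm thick; origin at the centre of its underside.
- pen_mug: White mug with pens, 76 mm in diameter, 95 mm tall (pens to 150 mm); origin at the centre of its underside. Bystander.
- pill_jar: White pill jar with blue label, 52 mm in diameter, 85 mm tall; origin at the centre of its underside. Bystander.
- tape_roll: Yellow roll of tape lying flat, 90 mm outside diameter, 25 mm tall; origin at the centre of its underside. Bystander.
There are look-alikes about, which are no part of the job. Of the things that look like the sanitizer, take the one that is nearest to the robot's base at the start.

How it is judged:
On the way, in this order (a step that is already met when the one before it is completed fails the run):
1. the bottle stands upright on the coaster, let go (horizontal distance between sanitizer and coaster below 0.032 m and z of sanitizer in the frame of coaster between 0.001 and 0.01 m and angle between sanitizer's own z axis and vertical below 0.1 rad and contact force between the fingers and sanitizer below 0.2 N and linear speed of sanitizer below 0.03 m/s), for 0.2 s.
2. the treadle is pressed down to its stop and held there (value of joint treadle above 0.27 rad), for 0.5 s.
At the end, for the whole second after the job is handed in: The bottle stands upright (within 0.1 rad) and at rest on the coaster, its centre within 32 mm of the coaster's centre; the cassette lies at rest inside the waste unit (below 130 mm); the treadle is back up (below 0.03 rad) (horizontal distance between sanitizer and coaster below 0.032 m and z of sanitizer in the frame of coaster between 0.001 and 0.01 m and angle between sanitizer's own z axis and vertical below 0.1 rad and value of joint treadle below 0.03 rad and height (world z) of cassette between 0 and 0.13 m and x of cassette in the frame of bin between -0.08 and 0.08 m and y of cassette in the frame of bin between -0.09 and 0.09 m and linear speed of each of cassette, sanitizer below 0.03 m/s); the robot touches nothing.
It fails at once if the robot touches the flap or the used test (contact force between any of the fingers, the arm and flap above 0.5 N or contact force between any of the fingers, the arm and cassette above 0.5 N).
It fails at once if the bottle falls over (angle between sanitizer's own z axis and vertical above 0.8 rad).
It fails at once if a bystander is shoved more than 25 mm or tipped (distance of any of pen_mug, pill_jar, tape_roll from where it was at the start of the episode above 0.025 m or angle between any of pen_mug, pill_jar, tape_roll's own z axis and vertical above 0.5 rad).
It also fails if it takes over 58 s, if anything falls off the work surface, if the arm or the gripper's body presses on something with over 40 N, if the wrist force passes 120 N, or if a joint passes its speed limit or range.

## Robot

A 6-joint arm with a two-finger parallel gripper is mounted at the origin on the work surface. World frame = base frame: x ahead of the robot, y to its left, z up, the work surface at z = 0. Lengths are in m, angles in rad, forces in N, time in s.
With the tool pointing down it reaches from about 0.3 to 0.85 m from the base axis. Payload 4.2 kg.
Tool frame: the origin (TCP) lies midway between the tips of the shut fingers; the grasp point (between the pads) lies 19 mm behind it (manip.hold_point_z is the distance from the TCP to the grasp point, in m); z points along the fingers, y is the line along which they close (so a half turn about z gives the same grasp; the last joint's range is limited). The gripper opens to 91 mm and grips with 3 to 60 N. Pads are 32 mm wide; open, the fingers measure 118 mm over their backs; the gripper's body (76 mm by 178 mm) begins 60 mm behind the grasp point.
Start: joints at [-1.321, 0.32, 1.565, -0, 1.257, -0.02], TCP at [0.153, -0.554, 0.214] pointing down, gripper open.
Joint ranges: [-3.11, 3.11], [-0.84, 2.01], [0.21, 2.61], [-1.34, 4.49], [0.05, 2.63], [-2.56, 2.56]. Speed limits (rad/s): [2.57, 2.57, 3.14, 3.14, 3.14, 3.14].

## Interface

Orientations are given as a unit quaternion [x, y, z, w].
In Python, from plant import manip gives the robot as it stands. The module is installed in compiled form; this text tells all that it offers.
- The arm moves only by the shell command python3 -m inch 'ROWS' [FORCE]. ROWS is JSON, one flat list of numbers, 5 for each row, row after row: the shift along the tool's x, y, z in units of 100 mm (1.0 is 100 mm), then the turn about the tool's z in units of pi/4 rad (1.0 is pi/4 rad), then the closure, from 0 (fully open) to 1 (shut). In form: [x, y, z, roll, fingers, x, y, z, roll, fingers, ...]. A call has 1 to 12 rows; each row is the pose to reach, as a shift and turn from the pose commanded when the call began, along the tool's axes at that moment; what a row does not reach only later rows make up. A row lasts 1/8 s, in which the tool goes at most 62.5 mm and 10.7 degrees, less where a joint would pass 70% of its speed; a pose out of reach is approached as far as the arm can. A call with a number of a shift or a turn outside -1 to 1 is refused whole. A call with a gripper value outside its range is refused whole. The fingers move at their own pace and stop on an object; FORCE is the grip in N (left out, the last holds). Time passes only in rows, so rows that repeat a pose let the fingers close. It gives the time, the measured TCP pose, the force, the opening and the grip force at its end, in the units of the state.
- manip.state(): the state, without advancing time (a new reading comes with each control period).
- manip.grab_frame(name): name is "side" or "top" or "wrist"; returns the picture (384x512x3 uint8, red, green, blue); there is no depth.
- manip.camera_params(name): a dict with "fx", "fy", "cx", "cy" (pixels), "D" ([k1, k2, p1, p2, k3] as OpenCV has them; the pictures are not rectified), "world_from_camera" (4x4, takes a point from camera to world coordinates); the wrist camera has in their place "T_tool_cam" (4x4, takes a point from camera to tool coordinates, whose origin is the TCP and whose axes are the flange's). Camera axes: x right, y up, looking along -z (the intrinsics and any distortion apply to the point x, -y, -z); pixel columns grow to the right and rows downward; lengths in m; the calibration is good to about 2 mm. A picture is of the moment at which its call begins: read the wrist's pose just before it. camera_params takes no time and is no camera call.
- manip.hand_in(): hands the job in; it is judged then, once.
Trained networks look in the newest picture that a camera, given by its name, has taken for a name from the list of things; names that differ only in an ending like _2 or _b are one class to them, and where a whole thing is asked for, a point or a joint stands for the part that bears it (a point fixed in the world has none). Each returns a list of dicts, best first, with "p" (0 to 1); they miss things now and then, are a little off and sometimes report something else, mostly with a low value. They report only what shows in the picture. A call takes as long as a camera call. They do not tell look-alikes from the thing itself.
- manip.recognise(camera, name): "rect" ([left, top, right, bottom] in pixels, round what is visible of it).
- manip.trace(camera, name): "mask" (384x512 bool, what is visible of it) and "rect" ([left, top, right, bottom] in pixels, round what is visible of it).
The state is a dict: "clock": time; "joint_pos": joint angles; "qvel": joint speeds; "joint_efforts": joint torques, N m; "tool_pos": TCP position; "ee_rot": TCP orientation; "force": force on the tool from outside, world axes, zero at the start; "moment": the same for the moment, N m; "finger_gap": finger opening in m; "gripper_force": force on a finger pad.
Only numpy, scipy, OpenCV 4.12 (cv2) and the standard library are available. Lean on these libraries where they do the work, as an engineer would, in place of code of your own. Each camera call takes 0.05 s, during which the arm holds its last target. There are 200 camera calls.

## Working session

There is one attempt and no reset: what is moved stays moved. The work goes in short steps, Python scripts to look and compute and a shell command to move; the robot and the scene stay as the last step left them, time stands still between calls to the robot, and variables do not carry over. Pictures are saved under pics/ and viewed, at most 10 in all, crops included, and the job is handed in when it is done.

```bash
mkdir -p pics; cat > h.py <<'E'
import numpy as np, cv2
from plant import manip
from scipy.spatial.transform import Rotation as R
def cam(n):
    p=manip.camera_params(n); K=np.array([[p['fx'],0,p['cx']],[0,p['fy'],p['cy']],[0,0,1.]]);D=np.array(p['D'],float)
    if 'world_from_camera' in p: T=np.array(p['world_from_camera'])
    else:
        s=manip.state(); A=np.eye(4);A[:3,:3]=R.from_quat(s['ee_rot']).as_matrix();A[:3,3]=s['tool_pos'];T=A@np.array(p['T_tool_cam'])
    return K,D,T
def ray(c,uv):
    K,D,T=c
    q=cv2.undistortPoints(np.array([[uv]],float),K,D)[0,0]
    d=T[:3,:3]@np.array([q[0],-q[1],-1]); return T[:3,3],d/np.linalg.norm(d)
def onz(c,uv,z):
    o,d=ray(c,uv); return o+d*(z-o[2])/d[2]
def proj(c,P):
    K,D,T=c
    P=np.atleast_2d(P); q=(P-T[:3,3])@T[:3,:3]; q=q*[1,-1,-1]
    return cv2.projectPoints(q,np.zeros(3),np.zeros(3),K,D)[0][:,0]
def tri(rs):
    A=0;b=0
    for o,d in rs:
        M=np.eye(3)-np.outer(d,d);A=A+M;b=b+M@o
    return np.linalg.solve(A,b)
def save(n,f): cv2.imwrite('pics/'+f,cv2.cvtColor(manip.grab_frame(n),cv2.COLOR_RGB2BGR))
E
python3 - <<'E'
from h import *
ims=[]
for n in('side','top'):
    ims.append(manip.grab_frame(n)); c=cam(n); print(n,c[2].round(2).tolist())
    for t in['bin','guard_edge','treadle_pad','flap','cassette','sanitizer','coaster','pen_mug','pill_jar','tape_roll']:
        try:
            for r in manip.recognise(n,t): 
                if r['p']>.3: print(n,t,round(r['p'],2),np.round(r['rect']).tolist())
        except Exception as e: print(n,t,e)
cv2.imwrite('pics/a.png',cv2.cvtColor(cv2.resize(np.hstack(ims),(800,300)),cv2.COLOR_RGB2BGR))
cv2.imwrite('pics/b.png',cv2.cvtColor(cv2.resize(ims[1],(800,600)),cv2.COLOR_RGB2BGR))
E
```

```text
side [[0.96, 0.17, -0.24, 0.37], [-0.29, 0.53, -0.79, -0.84], [-0.01, 0.83, 0.56, 0.73], [0.0, 0.0, 0.0, 1.0]]
side bin 0.9 [242.0, 127.0, 343.0, 229.0]
side guard_edge 0.59 [239.0, 128.0, 340.0, 228.0]
side treadle_pad 0.57 [245.0, 184.0, 272.0, 204.0]
side treadle_pad 0.38 [283.0, 134.0, 300.0, 146.0]
side flap 0.72 [271.0, 133.0, 324.0, 162.0]
side cassette 0.7 [281.0, 136.0, 298.0, 148.0]
side sanitizer 0.97 [219.0, 152.0, 229.0, 191.0]
side sanitizer 0.62 [240.0, 150.0, 256.0, 180.0]
side sanitizer 0.55 [209.0, 144.0, 220.0, 177.0]
side sanitizer 0.55 [312.0, 305.0, 366.0, 352.0]
side coaster 0.67 [242.0, 129.0, 342.0, 229.0]
side pen_mug 0.7 [238.0, 280.0, 280.0, 355.0]
side pen_mug 0.45 [241.0, 140.0, 243.0, 154.0]
side pill_jar 0.44 [241.0, 140.0, 242.0, 154.0]
side tape_roll 0.59 [314.0, 304.0, 364.0, 354.0]
top [[-0.0, 1.0, -0.09, 0.52], [-1.0, -0.0, 0.03, 0.02], [0.02, 0.09, 1.0, 1.31], [0.0, 0.0, 0.0, 1.0]]
top bin 0.89 [187.0, 116.0, 258.0, 202.0]
top guard_edge 0.94 [189.0, 115.0, 257.0, 199.0]
top treadle_pad 0.44 [212.0, 191.0, 232.0, 202.0]
top flap 0.92 [198.0, 130.0, 256.0, 169.0]
top cassette 0.73 [199.0, 149.0, 227.0, 157.0]
top sanitizer 0.66 [158.0, 180.0, 183.0, 193.0]
top sanitizer 0.63 [204.0, 214.0, 220.0, 226.0]
top sanitizer 0.58 [150.0, 204.0, 169.0, 219.0]
top sanitizer 0.52 [174.0, 197.0, 189.0, 215.0]
top coaster 0.9 [137.0, 230.0, 169.0, 263.0]
top pen_mug 0.62 [330.0, 214.0, 360.0, 235.0]
top pill_jar 0.82 [128.0, 164.0, 148.0, 185.0]
top pill_jar 0.55 [139.0, 232.0, 171.0, 266.0]
top tape_roll 0.88 [330.0, 163.0, 361.0, 192.0]
```

View pics/a.png

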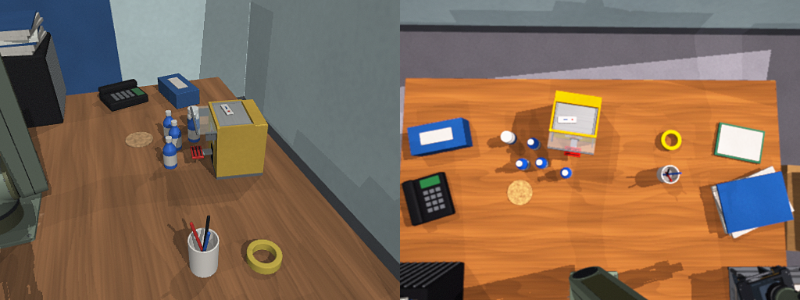

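View pics/b.png

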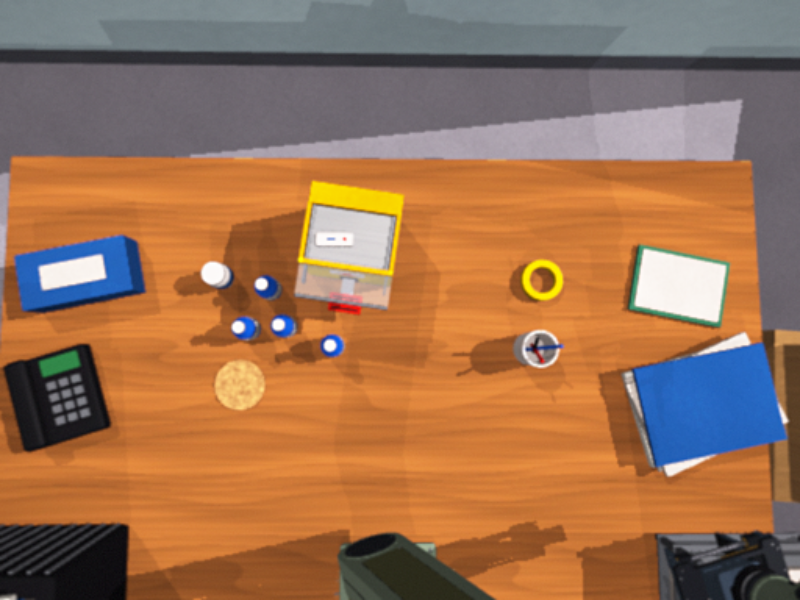

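The top view shows the unit at (220,150) in 512-px scale, four bottles at (211,220), (181,208), (156,210) and (170,184), the coaster at (153,246), and the mug and tape roll well to the right. The side view shows the bottles in front of the treadle, with the coaster beyond them. Next step is localisation.

```bash
cat > loc.py <<'E'
from h import *
from scipy.optimize import minimize
C={n:cam(n) for n in('side','top')}; I={n:manip.grab_frame(n) for n in C}
def hull(P):
    m=np.zeros((384,512),np.uint8); cv2.fillConvexPoly(m,cv2.convexHull(np.round(P*16).astype(np.int32)),1,shift=4); return m>0
M={}
for n in C:
    h=cv2.cvtColor(I[n],cv2.COLOR_RGB2HSV); y=cv2.inRange(h,(22,150,70),(34,255,255))
    k,l,s,_=cv2.connectedComponentsWithStats(y)
    r=[242,127,343,229] if n=='side' else [187,116,258,202]
    y[:r[1]-3]=0;y[r[3]+3:]=0;y[:,:r[0]-3]=0;y[:,r[2]+3:]=0
    y=cv2.morphologyEx(y,cv2.MORPH_OPEN,np.ones((2,2)))
    M[n]=hull(np.argwhere(y)[:,::-1].astype(float)); print(n,M[n].sum())
B=np.array([[x,y,z] for x in(-.08,.08) for y in(-.09,.09) for z in(0,.204)])
def pose(p,X): return np.asarray(X)@R.from_euler('z',p[2]).as_matrix().T+[p[0],p[1],0]
def cost(p): 
    t=0
    for n in C: m=hull(proj(C[n],pose(p,B))); t+=1-(m&M[n]).sum()/(m|M[n]).sum()
    return t
best=min((minimize(cost,[*onz(C['top'],(220,150),.2)[:2],a],method='Nelder-Mead',options=dict(initial_simplex=np.array([*onz(C['top'],(220,150),.2)[:2],a])+np.array([[0,0,0],[.03,0,0],[0,.03,0],[0,0,.15]]),xatol=1e-4,fatol=1e-4)) for a in(-.3,-.1,.1,.3)),key=lambda r:r.fun)
p=best.x; print('bin',p.round(4),best.fun)
for k,v in dict(guard=[-.145,0,.187],pad=[-.135,0,.062],san=[-.235,0,0]).items(): w=pose(p,[v])[0]; print(k,w.round(3),*[proj(C[n],w)[0].round(1) for n in C])
for n in C: print('red',n,np.argwhere(cv2.inRange(cv2.cvtColor(I[n],cv2.COLOR_RGB2HSV),(0,200,80),(6,255,255)))[:,::-1].mean(0))
for r in [[158,180,183,193],[204,214,220,226],[150,204,169,219],[174,197,189,215]]:
    r0=[r[0],r[1],r[2],r[3]]; uv=((r[0]+r[2])/2,(r[1]+r[3])/2); w=onz(C['top'],uv,.1); print('bottle top',w.round(3),np.hypot(*w[:2]).round(3))
for r in [[219,152,229,191],[240,150,256,180],[209,144,220,177]]:
    uv=((r[0]+r[2])/2,(r[1]+r[3])/2); w=onz(C['side'],uv,.06); print('bottle side',w.round(3))
print('coaster',onz(C['top'],(153,246.5),.005),'jar',onz(C['top'],(138,175),.085))
E
python3 loc.py
```

```text
side 6602
top 3243
bin [ 0.7514  0.0666 -0.1666] 0.18911704384501982
guard [0.608 0.091 0.187] [247.1 153.9] [218.2 193.2]
pad [0.618 0.089 0.062] [252.  193.9] [221.  193.2]
san [0.52  0.106 0.   ] [216.6 215.1] [217.  222.9]
red side [254.41509434 270.75471698]
red top [227.94545455 199.12727273]
bottle top [0.637 0.25  0.1  ] 0.684
bottle top [0.529 0.115 0.1  ] 0.541
bottle top [0.557 0.283 0.1  ] 0.624
bottle top [0.574 0.213 0.1  ] 0.612
bottle side [0.572 0.228 0.06 ]
bottle side [0.649 0.243 0.06 ]
bottle side [0.558 0.299 0.06 ]
coaster [0.43995395 0.32351812 0.005     ] jar [0.67619248 0.35853349 0.085     ]
```

```bash
python3 - <<'E'
from h import *
s=manip.state(); print(R.from_quat(s['ee_rot']).as_matrix().round(3), s['tool_pos'], s['clock'],s['finger_gap'],manip.hold_point_z)
print(np.array(manip.camera_params('wrist')['T_tool_cam']).round(3))
E
```

```text
[[ 0.964  0.267  0.   ]
 [ 0.267 -0.964 -0.   ]
 [ 0.     0.    -1.   ]] [ 0.15325233 -0.55422663  0.21399092] 1.2 0.09122873630180714 0.0188
[[-0.001  0.964  0.265  0.076]
 [ 1.     0.001  0.001 -0.001]
 [ 0.001  0.265 -0.964 -0.17 ]
 [ 0.     0.     0.     1.   ]]
```

```bash

python3 -m inch '[0.3,-0.43,-0.35,0,0, 0.61,-0.87,-0.7,0,0]' 
python3 -m inch '[0.3,-0.43,-0.35,0,0, 0.61,-0.87,-0.7,0,0]' 
python3 -m inch '[0.3,-0.43,0,0,0, 0.61,-0.87,0,0,0]' 
python3 -m inch '[0.3,-0.43,0,0,0, 0.61,-0.87,0,0,0]' 
python3 -m inch '[0.3,-0.43,0,0,0, 0.61,-0.87,0,0,0]' 
python3 -m inch '[0.3,-0.43,0,0,0, 0.61,-0.87,0,0,0]' 
python3 -m inch '[0.3,-0.43,0,0,0, 0.61,-0.87,0,0,0, 0.61,-0.87,0,0,0]' 
cat > w.py <<'E'
from h import *
import sys
c=cam('wrist'); I=manip.grab_frame('wrist'); cv2.imwrite('pics/%s.png'%sys.argv[1],cv2.cvtColor(I,cv2.COLOR_RGB2BGR))
s=manip.state(); print(s['tool_pos'],s['ee_rot'],s['clock'],s['force'].round(1) if hasattr(s['force'],'round') else s['force'])
for t in['sanitizer','coaster','treadle_pad','guard_edge','bin']:
    for r in manip.recognise('wrist',t):
        if r['p']>.3: print(t,round(r['p'],2),np.round(r['rect'],1).tolist())
np.savez('v_%s.npz'%sys.argv[1],K=c[0],D=c[1],T=c[2])
E
python3 w.py w1
```

```text
clock: 1.45
tool_pos: [0.1885, -0.4548, 0.2829]
ee_rot: [0.991, 0.134, 0.0, -0.001]
force: [0.7, 0.1, -0.1]
finger_gap: 0.0912
gripper_force: 0.0
clock: 1.7
tool_pos: [0.2235, -0.3559, 0.3527]
ee_rot: [0.991, 0.134, 0.0, 0.0]
force: [1.2, -0.8, 0.5]
finger_gap: 0.0913
gripper_force: 0.0
clock: 1.95
tool_pos: [0.2591, -0.2559, 0.3521]
ee_rot: [0.991, 0.134, 0.001, 0.001]
force: [1.2, 0.5, -0.0]
finger_gap: 0.0913
gripper_force: 0.0
clock: 2.2
tool_pos: [0.2946, -0.1557, 0.3518]
ee_rot: [0.991, 0.134, 0.001, 0.0]
force: [0.9, -0.1, 0.0]
finger_gap: 0.0911
gripper_force: 0.0
clock: 2.45
tool_pos: [0.3302, -0.0556, 0.3518]
ee_rot: [0.991, 0.134, 0.001, 0.0]
force: [1.1, -0.7, -0.5]
finger_gap: 0.0911
gripper_force: 0.0
clock: 2.7
tool_pos: [0.3658, 0.0447, 0.3518]
ee_rot: [0.991, 0.135, 0.001, 0.0]
force: [0.9, -1.4, 0.5]
finger_gap: 0.0911
gripper_force: 0.0
clock: 3.08
tool_pos: [0.4017, 0.1457, 0.3508]
ee_rot: [0.991, 0.137, -0.001, -0.0]
force: [0.3, -1.2, -0.8]
finger_gap: 0.0913
gripper_force: 0.0
[0.40116426 0.14395847 0.35100387] [ 9.90705946e-01  1.36018636e-01 -7.08258626e-04  3.97124768e-04] 3.125 [ 0.2  0.2 -0.3]
sanitizer 0.97 [151.7, 0.0, 195.3, 37.7]
sanitizer 0.94 [213.1, 5.0, 247.2, 50.7]
sanitizer 0.86 [271.9, 63.7, 312.6, 99.0]
coaster 0.91 [119.8, 65.0, 185.5, 133.5]
treadle_pad 0.96 [298.0, 0.5, 359.5, 45.2]
bin 0.62 [303.6, 2.3, 451.6, 43.3]
```

View pics/w1.png

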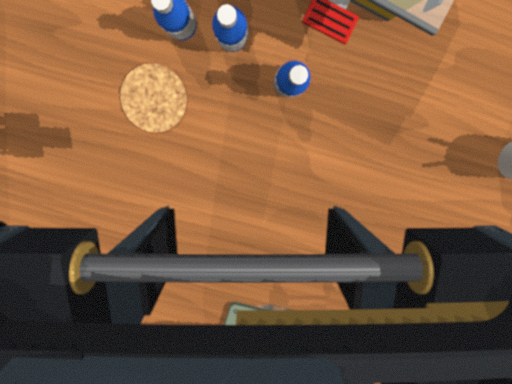

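The wrist view shows the target bottle's cap at (299,74), the coaster at (153,98), the red treadle at (331,20) and the look-alikes at (229,28) and (174,18).

```bash
cat > m.py <<'E'
from h import *
v=np.load('v_w1.npz'); c=(v['K'],v['D'],v['T']); t=cam('top')
I=cv2.imread('pics/w1.png'); h=cv2.cvtColor(I,cv2.COLOR_BGR2HSV)
def cen(im,lo,hi,box):
    x0,y0,x1,y1=box; m=cv2.inRange(cv2.cvtColor(im,cv2.COLOR_BGR2HSV)[y0:y1,x0:x1],lo,hi)
    a=np.argwhere(m); return (a[:,1].min()+a[:,1].max())/2+x0,(a[:,0].min()+a[:,0].max())/2+y0,len(a)
T=cv2.cvtColor(manip.grab_frame('top'),cv2.COLOR_RGB2BGR)
W=(0,0,170),(180,70,255)
a=cen(I,*W,(265,55,320,105)); b=cen(T,*W,(202,210,222,230)); print(a,b)
print('cap tri',tri([ray(c,a[:2]),ray(t,b[:2])]).round(4),'w .12',onz(c,a[:2],.12).round(4),'t .12',onz(t,b[:2],.12).round(4))
k=(152.6,98.5); kt=(153,246.5)
print('coaster',tri([ray(c,k),ray(t,kt)]).round(4),onz(c,k,.005).round(4))
for p,q in [((331,20.5),.062)]: print('pad',onz(c,p,q).round(4))
E
python3 m.py
```

```text
(np.float64(298.5), np.float64(74.5), 279) (np.float64(213.5), np.float64(220.0), 54)
cap tri [0.5309 0.1137 0.0722] w .12 [0.5264 0.1204 0.12  ] t .12 [0.5288 0.1091 0.12  ]
coaster [0.4427 0.3162 0.0366] [0.4416 0.326  0.005 ]
pad [0.6142 0.092  0.062 ]
```

```bash

python3 -m inch '[0.33,0.27,0.5,0,0, 0.67,0.55,1,0,0, 0.67,0.55,1,0,0, 0.67,0.55,1,0,0]' 
python3 w.py w2; python3 -c "
from h import *
v=np.load('v_w2.npz'); c=(v['K'],v['D'],v['T']);print(proj(c,[[.527,.118,.12],[.527,.118,0],[.615,.092,.062]]))"
```

```text
clock: 3.92
tool_pos: [0.4804, 0.1074, 0.2518]
ee_rot: [0.991, 0.134, -0.0, -0.0]
force: [-0.1, -0.6, 1.9]
finger_gap: 0.0913
gripper_force: 0.0
[0.48050417 0.10780058 0.2527509 ] [ 9.90966075e-01  1.34110081e-01  8.32094083e-04 -1.80591403e-04] 3.975 [-1.  -0.9  0.2]
sanitizer 0.86 [60.6, 28.6, 139.8, 76.7]
sanitizer 0.84 [231.2, 112.4, 273.9, 150.6]
sanitizer 0.72 [144.1, 0.0, 185.9, 17.5]
sanitizer 0.68 [144.6, 43.9, 199.1, 91.6]
coaster 0.59 [55.2, 106.1, 134.8, 186.1]
treadle_pad 0.76 [257.7, 28.3, 331.4, 87.1]
guard_edge 0.76 [228.1, 1.7, 489.2, 95.8]
bin 0.83 [224.9, 1.1, 487.8, 96.9]
[[254.13932962 134.71081662]
 [253.2948222  126.50005896]
 [297.41028881  59.07018419]]
```

View pics/w2.png

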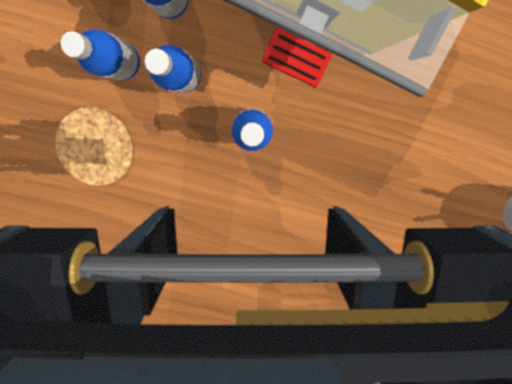

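The bottle is almost directly below the camera, with its cap at (252,134). The coaster is at (95,146), and the grey guard edge runs from (230,0) to (425,94).

```bash
python3 - <<'E'
from h import *
V=[]
for n in('w1','w2'):
    v=np.load('v_%s.npz'%n); V.append((v['K'],v['D'],v['T']))
a,b=V
cap=tri([ray(a,(298.5,74.5)),ray(b,(252.5,134))]); co=tri([ray(a,(152.6,98.5)),ray(b,(94.5,146.2))])
print('cap',cap.round(4),onz(b,(252.5,134),.12).round(4),'co',co.round(4),onz(b,(94.5,146.2),.005).round(4))
print('pad',tri([ray(a,(331,20.5)),ray(b,(297,57))]).round(4),onz(b,(297,57),.062).round(4))
g=[onz(b,p,.187) for p in((240,4),(424,93))]; d=g[1]-g[0]; print('edge',g,'yaw',np.arctan2(-d[0],d[1])-np.pi if d[1]<0 else 0, np.arctan2(d[0],-d[1]))
Rm=b[2]; s=manip.state(); M=R.from_quat(s['ee_rot']).as_matrix()
print('to bottle(tool)',M.T@(np.array([*onz(b,(252.5,134),.12)[:2],.049])-s['tool_pos']),'bottle->coaster',M.T@(onz(b,(94.5,146.2),0.005)-onz(b,(252.5,134),.12)))
E
```

```text
cap [0.5269 0.1197 0.1158] [0.5272 0.1197 0.12  ] co [ 0.4407  0.3299 -0.0079] [0.4441 0.3239 0.005 ]
pad [0.6189 0.0908 0.0483] [0.6169 0.0931 0.062 ]
edge [array([0.61757736, 0.15395373, 0.187     ]), array([0.59709246, 0.00568023, 0.187     ])] yaw -0.1372871100760018 -0.13728711007600208
to bottle(tool) [0.04769906 0.00146143 0.20391875] bottle->coaster [-0.02589463 -0.2189483   0.11489856]
```

```bash

python3 -m inch '[0.48,0.01,0.1,0,0, 0.48,0.01,0.5,0,0, 0.48,0.01,1,0,0, 0.48,0.01,1,0,0]' 
python3 -m inch '[0,0,0.4,0,0, 0,0,0.7,0,0, 0,0,0.9,0,0, 0,0,1,0,0, 0,0,1.0,0,0]' 
python3 -m inch '[0,0,0.03,0,0, 0,0,0.03,0,0.5,0,0,0.03,0,0.7,0,0,0.03,0,0.7,0,0,0.03,0,0.7]' 25
```

```text
clock: 4.72
tool_pos: [0.5243, 0.1195, 0.1488]
ee_rot: [0.991, 0.135, -0.004, 0.0]
force: [0.9, 1.1, -0.8]
finger_gap: 0.0912
gripper_force: 0.0
clock: 5.35
tool_pos: [0.5279, 0.12, 0.0526]
ee_rot: [0.991, 0.135, 0.001, -0.0]
force: [1.0, -0.1, -0.2]
finger_gap: 0.0911
gripper_force: 0.0
clock: 5.98
tool_pos: [0.527, 0.1197, 0.0485]
ee_rot: [0.991, 0.134, 0.0, 0.0]
force: [-0.3, -0.3, 0.4]
finger_gap: 0.0541
gripper_force: 0.0
```

```bash

python3 -m inch '[0,0,0,0,0.7,0,0,0,0,0.8,0,0,0,0,0.8,0,0,0,0,0.8]' 25
python3 -m inch '[0,0,-0.1,0,0.8,0,0,-0.4,0,0.8,0,0,-0.8,0,0.8,0,0,-1,0,0.8,0,0,-1,0,0.8]'
```

```text
clock: 6.48
tool_pos: [0.5271, 0.1196, 0.0485]
ee_rot: [0.991, 0.135, 0.0, 0.0]
force: [-0.2, 0.1, 0.1]
finger_gap: 0.0475
gripper_force: 25.0
clock: 7.1
tool_pos: [0.528, 0.12, 0.1504]
ee_rot: [0.991, 0.135, 0.002, -0.0]
force: [-0.2, 0.4, -2.6]
finger_gap: 0.0474
gripper_force: 25.0
```

```bash

python3 -m inch '[-0.2,-0.1,-0.3,0,0.8,-0.4,-0.4,-0.3,0,0.8,-0.4,-0.75,-0.3,0,0.8,-0.4,-1,-0.3,0,0.8]'
python3 -m inch '[0,-0.4,0,0,0.8, 0.1,-0.8,0,0,0.8,0.15,-1,0,0,0.8,0.15,-1,0,0,0.8]'
python3 w.py w3; python3 - <<'E'
from h import *
s=manip.state(); M=R.from_quat(s['ee_rot']).as_matrix()
print((M.T@(np.array([.444,.324,.049+.006])-s['tool_pos'])).round(4))
E
```

```text
clock: 7.6
tool_pos: [0.4603, 0.2062, 0.1773]
ee_rot: [0.991, 0.135, -0.001, 0.0]
force: [0.6, -0.2, -1.5]
finger_gap: 0.0476
gripper_force: 25.0
clock: 8.1
tool_pos: [0.4491, 0.3063, 0.1774]
ee_rot: [0.991, 0.135, -0.001, 0.001]
force: [-0.1, -0.5, -1.0]
finger_gap: 0.0473
gripper_force: 25.0
[0.44911362 0.30530432 0.17752784] [ 9.90853482e-01  1.34935952e-01 -9.44856499e-04  8.79561307e-04] 8.15 [ 0.1  0.2 -1.7]
sanitizer 0.85 [205.9, 180.5, 294.9, 310.4]
sanitizer 0.83 [332.8, 55.4, 419.3, 110.5]
sanitizer 0.55 [260.3, 35.1, 313.3, 96.8]
coaster 0.89 [186.8, 127.8, 282.8, 213.3]
treadle_pad 0.58 [475.4, 40.6, 512.0, 101.3]
guard_edge 0.74 [446.8, 1.2, 512.0, 99.2]
bin 0.64 [447.5, 0.3, 510.3, 100.0]
[-0.0004 -0.0201  0.1235]
```

View pics/w3.png

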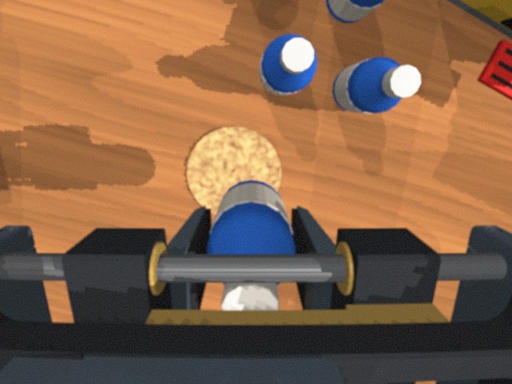

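The held bottle is at (250,240). The coaster is visible behind it with its centre near (235,172), and the neighbouring bottles are clear.

```bash
python3 - <<'E'
from h import *
v=np.load('v_w3.npz'); c=(v['K'],v['D'],v['T'])
I=cv2.imread('pics/w3.png'); h=cv2.cvtColor(I,cv2.COLOR_BGR2HSV)
# fit projected circle to known extreme pixels: left 187, right 283, top 127.5
from scipy.optimize import least_squares
a=np.linspace(0,2*np.pi,200)
def f(p):
    q=proj(c,np.c_[p[0]+.055*np.cos(a),p[1]+.055*np.sin(a),0*a+.005]); return [q[:,0].min()-186.8,q[:,0].max()-282.5,q[:,1].min()-126.5]
r=least_squares(f,[.444,.324],diff_step=1e-3); print(r.x,r.fun)
E
```

```text
[0.44170152 0.32471934] [ 0.25365679 -0.25264468 -0.01971765]
```

```bash

python3 -m inch '[-0.01,-0.2,0.1,0,0.8,-0.01,-0.2,0.5,0,0.8,-0.01,-0.2,0.9,0,0.8,-0.01,-0.2,1,0,0.8,-0.01,-0.2,1,0,0.8]'
python3 -m inch '[0,0,0.15,0,0.8, 0,0,0.21,0,0.8,0,0,0.24,0,0.8,0,0,0.24,0,0.8]'
```

```text
clock: 9.02
tool_pos: [0.4433, 0.3252, 0.0784]
ee_rot: [0.991, 0.135, -0.0, 0.0]
force: [1.0, -0.2, -0.9]
finger_gap: 0.0474
gripper_force: 25.0
clock: 9.52
tool_pos: [0.4434, 0.3248, 0.0545]
ee_rot: [0.991, 0.134, 0.0, 0.0]
force: [0.2, -0.4, -1.6]
finger_gap: 0.0472
gripper_force: 25.0
```

```bash

python3 -m inch '[0,0,0.015,0,0.8,0,0,0.015,0,0.8]'
python3 -m inch '[0,0,0.01,0,0.6, 0,0,0,0,0.2,0,0,0,0,0.1,0,0,0,0,0,0,0,0,0,0,0,0,0,0,0]'
python3 -m inch '[0,0,-0.3,0,0,0,0,-0.7,0,0,0,0,-1,0,0,0,0,-1,0,0]'
python3 -m inch '[-0.3,0.2,-0.5,0,0,-0.6,0.5,-1,0,0,-0.6,0.5,-1,0,0]'
python3 w.py w4
```

```text
clock: 9.78
tool_pos: [0.4437, 0.325, 0.0535]
ee_rot: [0.991, 0.134, 0.001, -0.0]
force: [0.7, 0.2, 0.4]
finger_gap: 0.0476
gripper_force: 25.0
clock: 10.52
tool_pos: [0.4433, 0.3248, 0.0528]
ee_rot: [0.991, 0.134, -0.0, 0.0]
force: [0.4, 0.5, 0.5]
finger_gap: 0.0906
gripper_force: 0.0
clock: 11.02
tool_pos: [0.4446, 0.3257, 0.1553]
ee_rot: [0.991, 0.134, 0.003, -0.001]
force: [-0.6, -0.1, -0.5]
finger_gap: 0.0913
gripper_force: 0.0
clock: 11.4
tool_pos: [0.3988, 0.2598, 0.2553]
ee_rot: [0.991, 0.134, 0.002, -0.001]
force: [0.5, -0.2, -0.3]
finger_gap: 0.0913
gripper_force: 0.0
[0.39864183 0.2600446  0.25364407] [ 9.90974339e-01  1.34047659e-01  9.75177786e-04 -3.65644153e-04] 11.45 [ 0.6 -0.1 -0.6]
sanitizer 0.82 [296.7, 6.5, 349.3, 61.1]
sanitizer 0.71 [185.6, 101.4, 231.9, 141.9]
sanitizer 0.6 [231.2, 3.1, 271.7, 49.1]
coaster 0.76 [173.6, 78.4, 256.5, 159.3]
coaster 0.46 [410.8, 0.0, 512.0, 57.9]
treadle_pad 0.93 [406.4, 0.0, 479.8, 55.0]
guard_edge 0.7 [411.0, 0.0, 512.0, 57.4]
guard_edge 0.39 [409.1, 0.9, 481.2, 57.2]
bin 0.97 [411.0, 1.8, 511.7, 58.2]
```

View pics/w4.png

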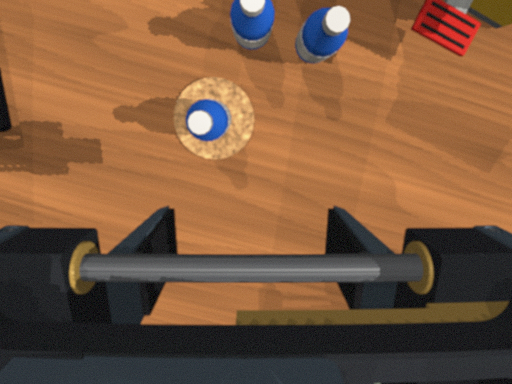

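The bottle stands centred on the coaster: cap at (201,122), base near (211,119), coaster centre at (215,119). Next I'll find out how the arm behaves at its reach limit, since the moves themselves can't tilt the hand.

```bash

python3 -m inch '[0,0.3,-0.4,0.2,0.5,0,0.7,-0.8,0.4,1,0,1,-0.8,0.53,1,0,1,-0.8,0.53,1]'
python3 -m inch '[-0.3,0.45,0,0,1,-0.5,0.9,-0.3,0,1,-0.5,0.9,-0.6,0,1]'
python3 -m inch '[-0.1,0.45,0,0,1,-0.3,0.9,-0.3,0,1,-0.3,0.9,-0.3,0,1]'
python3 - <<'E'
from h import *
s=manip.state(); print(R.from_quat(s['ee_rot']).as_matrix().round(3), s['tool_pos'], s['joint_pos'])
E
```

```text
clock: 12.2
tool_pos: [0.426, 0.1633, 0.3322]
ee_rot: [0.997, -0.074, -0.001, 0.0]
force: [-0.8, 0.9, -0.7]
finger_gap: 0.0541
gripper_force: 0.0
clock: 12.58
tool_pos: [0.3609, 0.0817, 0.3929]
ee_rot: [0.997, -0.073, -0.001, 0.0]
force: [0.2, 1.2, -0.3]
finger_gap: 0.0242
gripper_force: 0.0
clock: 12.95
tool_pos: [0.3199, -0.003, 0.4242]
ee_rot: [0.997, -0.074, 0.001, -0.0]
force: [1.3, -0.2, 0.8]
finger_gap: 0.0007
gripper_force: 0.0
[[ 0.989 -0.148  0.003]
 [-0.148 -0.989 -0.   ]
 [ 0.003 -0.    -1.   ]] [ 0.31989756 -0.00300797  0.42419578] [-4.54036356e-02 -1.65458716e-01  1.59000362e+00  4.41055701e-05
  1.71419945e+00  1.67409171e+00]
```

```bash

python3 -m inch '[0.5,0,0,0,1,1,0,0,0,1]'|head -3
python3 -m inch '[0.5,0,0,0,1,1,0,0,0,1]'|head -3
python3 -m inch '[0.5,0,0,0,1,1,0,0,0,1]'|head -3
python3 -m inch '[0.5,0,0,0,1,1,0,0,0,1]'|head -3
python3 -m inch '[0.3,0,0,0,1,0.6,0,0,0,1,1,0,0,0,1,1,0,0,0,1]'|head -3
python3 -m inch '[0.3,0,0,0,1,0.6,0,0,0,1,1,0,0,0,1,1,0,0,0,1]'|head -3
python3 -c "
from h import *
s=manip.state();print(np.round(s['joint_pos'],3),R.from_quat(s['ee_rot']).as_matrix()[:,2])"
```

```text
clock: 13.2
tool_pos: [0.4205, -0.0154, 0.4219]
ee_rot: [0.997, -0.072, -0.001, -0.001]
clock: 13.45
tool_pos: [0.5202, -0.0296, 0.4208]
ee_rot: [0.997, -0.072, -0.002, -0.001]
clock: 13.7
tool_pos: [0.6192, -0.0438, 0.4204]
ee_rot: [0.997, -0.072, -0.002, -0.001]
clock: 13.95
tool_pos: [0.7182, -0.0581, 0.4202]
ee_rot: [0.997, -0.071, -0.001, -0.001]
clock: 14.45
tool_pos: [0.8002, -0.0714, 0.4017]
ee_rot: [0.997, -0.072, 0.002, -0.0]
clock: 14.95
tool_pos: [0.8412, -0.0829, 0.3707]
ee_rot: [0.997, -0.073, 0.03, 0.001]
[-1.120e-01  8.560e-01  2.160e-01  1.000e-03  2.010e+00  1.606e+00] [ 0.05980406 -0.00583962 -0.99819305]
```

```bash

for i in 1; do python3 -m inch '[0.4,0,-0.3,0,1,0.8,0,-0.6,0,1,1,0,-0.9,0,1,1,0,-0.9,0,1]'|head -3; done
python3 -c "
from h import *
s=manip.state();print(np.round(s['joint_pos'],3),R.from_quat(s['ee_rot']).as_matrix()[:,2])"
python3 -m inch '[-0.4,0,0,0,1,-0.8,0,0,0,1,-1,0,0,0,1,-1,0,0,0,1]'|head -3
python3 -c "
from h import *
s=manip.state();print(np.round(s['joint_pos'],3),R.from_quat(s['ee_rot']).as_matrix()[:,2])"
```

```text
clock: 15.45
tool_pos: [0.8406, -0.0867, 0.3973]
ee_rot: [0.996, -0.073, 0.056, 0.001]
[-0.117  0.826  0.214  0.002  1.989  1.601] [ 0.11137808 -0.01116572 -0.99371538]
clock: 15.95
tool_pos: [0.7413, -0.0719, 0.3867]
ee_rot: [0.996, -0.073, 0.056, 0.001]
[-1.130e-01  5.210e-01  8.290e-01  1.000e-03  1.680e+00  1.605e+00] [ 0.11113946 -0.01111132 -0.9937427 ]
```

```bash

python3 -m inch '[0.5,0,-0.3,0,1,1,0,-0.4,0,1,1,0,-0.7,0,1]'|head -3
python3 -m inch '[1,0,-0.5,0,1,1,0,-0.7,0,1,1,0,-0.7,0,1]'|head -3
python3 -m inch '[1,0,-0.5,0,1,1,0,-0.7,0,1,1,0,-0.7,0,1]'|head -3
python3 -m inch '[1,0,-0.5,0,1,1,0,-0.7,0,1,1,0,-0.7,0,1]'|head -3
python3 -c "
from h import *
s=manip.state();print(np.round(s['joint_pos'],3),R.from_quat(s['ee_rot']).as_matrix()[:,2])"
```

```text
clock: 16.32
tool_pos: [0.8141, -0.0843, 0.4357]
ee_rot: [0.996, -0.073, 0.06, 0.002]
clock: 16.7
tool_pos: [0.8189, -0.0883, 0.4567]
ee_rot: [0.993, -0.073, 0.09, 0.003]
clock: 17.08
tool_pos: [0.8248, -0.0922, 0.472]
ee_rot: [0.991, -0.073, 0.115, 0.004]
clock: 17.45
tool_pos: [0.8292, -0.0958, 0.489]
ee_rot: [0.988, -0.073, 0.14, 0.005]
[-0.132  0.722  0.214  0.008  1.925  1.589] [ 0.27546233 -0.02934001 -0.96086402]
```

```bash

python3 -m inch '[1,0,-0.5,0,1,1,0,-0.5,0,1,1,0,-0.5,0,1,1,0,-0.5,0,1]'|head -3
python3 -m inch '[1,0,-0.5,0,1,1,0,-0.5,0,1,1,0,-0.5,0,1,1,0,-0.5,0,1]'|head -3
python3 -m inch '[1,0,-0.5,0,1,1,0,-0.5,0,1,1,0,-0.5,0,1,1,0,-0.5,0,1]'|head -3
python3 -m inch '[1,0,-0.5,0,1,1,0,-0.5,0,1,1,0,-0.5,0,1,1,0,-0.5,0,1]'|head -3
python3 -c "
from h import *
s=manip.state();print(np.round(s['joint_pos'],3),R.from_quat(s['ee_rot']).as_matrix())"
```

```text
clock: 17.95
tool_pos: [0.8411, -0.1001, 0.4976]
ee_rot: [0.984, -0.072, 0.164, 0.006]
clock: 18.45
tool_pos: [0.8496, -0.1038, 0.5119]
ee_rot: [0.979, -0.072, 0.19, 0.007]
clock: 18.95
tool_pos: [0.8555, -0.1069, 0.5294]
ee_rot: [0.974, -0.072, 0.215, 0.008]
clock: 19.45
tool_pos: [0.8588, -0.1096, 0.5502]
ee_rot: [0.968, -0.071, 0.241, 0.009]
[-0.146  0.673  0.215  0.016  1.766  1.579] [[ 0.87326268 -0.14255761  0.46592877]
 [-0.13341429 -0.98965559 -0.05274888]
 [ 0.46862876 -0.01609793 -0.88324851]]
```

```bash

python3 -m inch '[1,0,-0.3,0,1,1,0,-0.3,0,1,1,0,-0.3,0,1,1,0,-0.3,0,1]'|head -3
python3 -m inch '[1,0,-0.3,0,1,1,0,-0.3,0,1,1,0,-0.3,0,1,1,0,-0.3,0,1]'|head -3
python3 -m inch '[1,0,-0.3,0,1,1,0,-0.3,0,1]'|head -3
python3 - <<'E'
from h import *
s=manip.state();M=R.from_quat(s['ee_rot']).as_matrix();print(np.round(s['joint_pos'],3),M.round(3))
for P in([.47,.1,.4],[.43,.12,.10],[.53,.1,.1],[.617,.092,.07]): print(P,(M.T@(np.array(P)-s['tool_pos'])).round(3))
E
```

```text
clock: 19.95
tool_pos: [0.8717, -0.1132, 0.5611]
ee_rot: [0.961, -0.071, 0.267, 0.011]
clock: 20.45
tool_pos: [0.8813, -0.1164, 0.5769]
ee_rot: [0.953, -0.07, 0.294, 0.012]
clock: 20.7
tool_pos: [0.8876, -0.1188, 0.596]
ee_rot: [0.945, -0.07, 0.32, 0.014]
[-0.154  0.65   0.214  0.022  1.626  1.573] [[ 0.785 -0.141  0.603]
 [-0.123 -0.99  -0.071]
 [ 0.606 -0.018 -0.795]]
[0.47, 0.1, 0.4] [-0.474 -0.154 -0.111]
[0.43, 0.12, 0.1] [-0.69  -0.163  0.102]
[0.53, 0.1, 0.1] [-0.609 -0.157  0.163]
[0.617, 0.092, 0.07] [-0.558 -0.161  0.24 ]
```

```bash

python3 -m inch '[-0.47,-0.15,-0.11,0,1,-0.95,-0.31,-0.22,0,1]'|head -3
python3 -m inch '[-0.47,-0.15,-0.11,0,1,-0.95,-0.31,-0.22,0,1]'|head -3
python3 -m inch '[-0.47,-0.15,-0.11,0,1,-0.95,-0.31,-0.22,0,1]'|head -3
python3 -m inch '[-0.47,-0.15,-0.11,0,1,-0.95,-0.31,-0.22,0,1]'|head -3
python3 -m inch '[-0.47,-0.15,-0.11,0,1,-0.95,-0.31,-0.22,0,1,-0.95,-0.31,-0.22,0,1]'|head -3
python3 - <<'E'
from h import *
s=manip.state();M=R.from_quat(s['ee_rot']).as_matrix();print(np.round(s['joint_pos'],3),M.round(3))
for P in([.50,.08,.13],[.619,.08,.1]): print(P,(M.T@(np.array(P)-s['tool_pos'])).round(3))
E
```

```text
clock: 20.95
tool_pos: [0.8192, -0.0819, 0.5614]
ee_rot: [0.945, -0.071, 0.319, 0.014]
clock: 21.2
tool_pos: [0.733, -0.037, 0.5237]
ee_rot: [0.945, -0.07, 0.319, 0.014]
clock: 21.45
tool_pos: [0.6496, 0.007, 0.4844]
ee_rot: [0.945, -0.07, 0.319, 0.014]
clock: 21.7
tool_pos: [0.5661, 0.0509, 0.4451]
ee_rot: [0.945, -0.07, 0.319, 0.013]
clock: 22.08
tool_pos: [0.4812, 0.0956, 0.4047]
ee_rot: [0.946, -0.068, 0.318, 0.013]
[ 0.363 -0.189  1.817 -0.347  0.95   2.199] [[ 0.789 -0.138  0.599]
 [-0.121 -0.99  -0.068]
 [ 0.603 -0.018 -0.798]]
[0.5, 0.08, 0.13] [-0.149  0.018  0.231]
[0.619, 0.08, 0.1] [-0.073  0.002  0.327]
```

```bash

python3 -m inch '[-0.25,0.03,0.4,0,1,-0.5,0.06,0.77,0,1]'|head -3
python3 -m inch '[-0.25,0.03,0.4,0,1,-0.5,0.06,0.77,0,1]'|head -3
python3 -m inch '[-0.25,0.03,0.4,0,1,-0.5,0.06,0.77,0,1,-0.5,0.06,0.77,0,1,-0.5,0.06,0.77,0,1]'|head -3
python3 w.py w5;python3 - <<'E'
from h import *
v=np.load('v_w5.npz'); c=(v['K'],v['D'],v['T'])
from loc import pose
E
python3 - <<'E'
from h import *
v=np.load('v_w5.npz'); c=(v['K'],v['D'],v['T'])
I=cv2.imread('pics/w5.png')
a=-.14; Rz=R.from_euler('z',a).as_matrix(); o=np.array([.618,.091,.062])-Rz@[-.135,0,.062]
def pr(X): return proj(c,np.array(X)@Rz.T+o).round().astype(int)
for X,col in (([[-.155,-.035,.062],[-.155,.035,.062],[-.115,.035,.062],[-.115,-.035,.062]],(0,255,0)),([[-.145,-.09,.187],[-.145,.09,.187]],(255,0,255))):
    cv2.polylines(I,[pr(X)],True,col,1)
cv2.imwrite('pics/w5o.png',I)
E
```

```text
clock: 22.32
tool_pos: [0.4914, 0.0893, 0.3147]
ee_rot: [0.945, -0.07, 0.32, 0.013]
clock: 22.58
tool_pos: [0.4976, 0.0839, 0.2223]
ee_rot: [0.945, -0.071, 0.32, 0.013]
clock: 23.08
tool_pos: [0.5077, 0.0661, 0.15]
ee_rot: [0.95, -0.064, 0.306, 0.002]
[0.50757675 0.06636062 0.15030426] [ 0.94989459 -0.06404487  0.30593122  0.00214564] 23.125 [ 0.3  0.2 -0.2]
sanitizer 0.94 [29.4, 177.2, 129.6, 242.0]
sanitizer 0.84 [5.4, 97.2, 104.9, 183.3]
sanitizer 0.55 [0.0, 199.9, 59.2, 253.2]
treadle_pad 0.58 [178.4, 106.0, 252.5, 169.0]
guard_edge 0.89 [44.8, 1.4, 335.5, 170.3]
bin 0.94 [45.2, 1.3, 330.9, 169.6]
side 6610
top 3248
bin [ 0.7511  0.0668 -0.1698] 0.18673922985022184
guard [0.608 0.091 0.187] [247.  153.8] [218.  193.2]
pad [0.618 0.09  0.062] [251.9 193.8] [220.8 193.2]
san [0.519 0.107 0.   ] [216.5 214.9] [216.8 223. ]
red side [254.38181818 279.67272727]
red top [230.         199.59821429]
bottle top [0.637 0.25  0.1  ] 0.684
bottle top [0.529 0.115 0.1  ] 0.541
bottle top [0.557 0.283 0.1  ] 0.624
bottle top [0.574 0.213 0.1  ] 0.612
bottle side [0.572 0.228 0.06 ]
bottle side [0.649 0.243 0.06 ]
bottle side [0.558 0.299 0.06 ]
coaster [0.43995395 0.32351812 0.005     ] jar [0.67619248 0.35853349 0.085     ]
```

View pics/w5o.png

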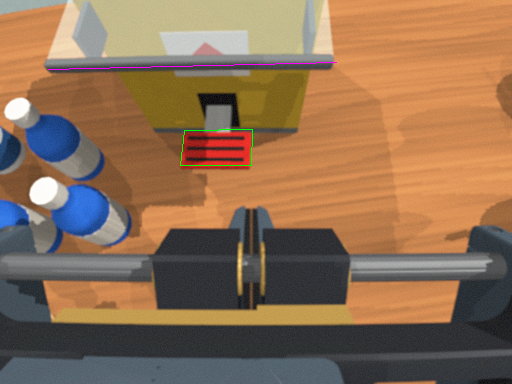

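The overlay matches the picture: the red pad spans (182–252, 130–167), and the guard edge is at row 65. The last move hit some joint limit, so I'm checking which.

```bash
python3 - <<'E'
from h import *
s=manip.state();M=R.from_quat(s['ee_rot']).as_matrix();print(np.round(s['joint_pos'],3),M.round(3))
for P in([.56,.08,.09],[.619,.08,.085],[.619,.08,.035]): print(P,(M.T@(np.array(P)-s['tool_pos'])).round(3))
E
```

```text
[ 0.218  0.068  2.273 -0.703  0.262  2.557] [[ 0.806 -0.123  0.579]
 [-0.12  -0.992 -0.043]
 [ 0.579 -0.034 -0.814]]
[0.56, 0.08, 0.09] [ 0.008 -0.018  0.078]
[0.619, 0.08, 0.085] [ 0.052 -0.025  0.117]
[0.619, 0.08, 0.035] [ 0.023 -0.024  0.157]
```

```bash
python3 - <<'E'
import numpy as np
from scipy.optimize import fsolve,brentq
D=[(.32,1.565,1.257,.5747,.214),(-.1655,1.590,1.7142,.3199,.4242),(.826,.214,1.989,.8451,.3973),(.650,.214,1.626,.8955,.596),(.521,.829,1.680,.7448,.3867),(.673,.215,1.766,.8658,.5502),(.856,.216,2.010,.8453,.3707)]
A=[];b=[]
for p,q,w,r,z in D:
    s=p+q;t=s+w
    A+=[[1,0,np.sin(p),np.sin(s),-np.cos(s),np.sin(t)],[0,1,np.cos(p),np.cos(s),np.sin(s),np.cos(t)]];b+=[r,z]
x,res,rk,_=np.linalg.lstsq(np.array(A),np.array(b),rcond=None);print(x.round(3),res,rk)
a,d,L1,L2,c,Lt=x
def f(J,r,z,lean):
    p,q=J;s=p+q;t=np.pi-lean
    return [a+L1*np.sin(p)+L2*np.sin(s)-c*np.cos(s)+Lt*np.sin(t)-r,d+L1*np.cos(p)+L2*np.cos(s)+c*np.sin(s)+Lt*np.cos(t)-z]
for lean in(.52,.58,.65):
  for r,z in((.51,.15),(.55,.15),(.55,.09),(.624,.085),(.624,.035),(.62,.02)):
    J=fsolve(f,[.4,1.8],(r,z,lean));print(lean,r,z,J.round(2),'j5',round(np.pi-lean-J.sum(),3))
E
```

```text
[ 0.001  0.141  0.591  0.416 -0.026  0.336] [3.1937122e-07] 6
0.52 0.51 0.15 [0.07 2.21] j5 0.344
0.52 0.55 0.15 [0.13 2.13] j5 0.357
0.52 0.55 0.09 [0.23 2.21] j5 0.177
0.52 0.624 0.085 [0.33 2.06] j5 0.224
0.52 0.624 0.035 [0.42 2.12] j5 0.09
0.52 0.62 0.02 [0.44 2.14] j5 0.045
0.58 0.51 0.15 [0.06 2.25] j5 0.247
0.58 0.55 0.15 [0.12 2.18] j5 0.259
0.58 0.55 0.09 [0.23 2.26] j5 0.072
0.58 0.624 0.085 [0.33 2.11] j5 0.119
0.58 0.624 0.035 [0.42 2.16] j5 -0.019
0.58 0.62 0.02 [0.44 2.19] j5 -0.066
0.65 0.51 0.15 [0.05 2.31] j5 0.128
0.65 0.55 0.15 [0.12 2.24] j5 0.14
0.65 0.55 0.09 [0.23 2.32] j5 -0.058
0.65 0.624 0.085 [0.33 2.17] j5 -0.007
0.65 0.624 0.035 [0.42 2.22] j5 -0.151
0.65 0.62 0.02 [0.45 2.24] j5 -0.2
```

```bash

python3 -m inch '[0,0,0,-0.25,1,0,0,0,-0.5,1,0,0,0,-0.75,1,0,0,0,-1,1,0,0,0,-1,1]'|head -3
python3 -m inch '[0,0,0,-0.25,1,0,0,0,-0.5,1,0,0,0,-0.75,1,0,0,0,-1,1,0,0,0,-1,1]'|head -3
python3 -m inch '[0,0,0,-0.25,1,0,0,0,-0.5,1,0,0,0,-0.75,1,0,0,0,-1,1,0,0,0,-1,1]'|head -3
python3 -m inch '[0,0,0,-0.25,1,0,0,0,-0.5,1,0,0,0,-0.75,1,0,0,0,-1,1,0,0,0,-1,1]'|head -3
cat > g.py <<'E'
from h import *
import sys
s=manip.state();M=R.from_quat(s['ee_rot']).as_matrix();print(s['clock'],np.round(s['joint_pos'],3),'pos',np.round(s['tool_pos'],4),'F',np.round(s['force'],1));print(M.round(3).tolist(),'lean',np.arccos(-M[2,2]).round(3),'az',np.arctan2(M[1,2],M[0,2]).round(3))
for a in sys.argv[1:]: P=np.array(eval(a)); print(P,(M.T@(P-s['tool_pos'])).round(4))
E
python3 g.py [.55,.08,.12] [.55,.08,.05]
```

```text
clock: 24.1
tool_pos: [0.5061, 0.0661, 0.1484]
ee_rot: [0.903, 0.305, 0.28, 0.119]
clock: 24.72
tool_pos: [0.506, 0.066, 0.1483]
ee_rot: [0.718, 0.626, 0.213, 0.217]
clock: 25.35
tool_pos: [0.5061, 0.066, 0.1482]
ee_rot: [0.424, 0.853, 0.114, 0.282]
clock: 25.98
tool_pos: [0.506, 0.066, 0.1482]
ee_rot: [0.066, 0.95, -0.002, 0.304]
25.975 [ 0.217  0.069  2.273 -0.704  0.262 -0.581] pos [0.506  0.066  0.1482] F [ 0.1  0.6 -0.7]
[[-0.806, 0.126, 0.578], [0.123, 0.991, -0.044], [-0.578, 0.036, -0.815]] lean 0.618 az -0.076
[0.55 0.08 0.12] [-0.0174  0.0184  0.0478]
[0.55 0.08 0.05] [0.0231 0.0159 0.1048]
```

```bash

python3 -m inch '[0.05,0.08,0.2,0,1,0.1,0.12,0.4,0,1,0.17,0.16,0.7,0,1,0.23,0.16,1,0,1,0.23,0.16,1,0,1,0.23,0.16,1,0,1]'|head -3
python3 g.py [.55,.08,.05] [.60,.08,.095]
```

```text
clock: 26.72
tool_pos: [0.5515, 0.0817, 0.0728]
ee_rot: [0.065, 0.955, -0.003, 0.29]
26.725 [ 0.228  0.277  2.259 -1.344  0.173  0.085] pos [0.5515 0.0817 0.0728] F [-0.1  0.1  0.4]
[[-0.824, 0.127, 0.553], [0.123, 0.991, -0.044], [-0.553, 0.032, -0.832]] lean 0.588 az -0.08
[0.55 0.08 0.05] [ 0.0136 -0.0026  0.0182]
[0.6   0.08  0.095] [-0.0525  0.0051  0.0084]
```

```bash

python3 -m inch '[0.15,0,0.2,0,1,0.3,0,0.4,0,1,0.3,0,0.5,0,1,0.3,0,0.5,0,1]'|head -3
python3 g.py [.55,.08,.03] [.60,.08,.095]
```

```text
clock: 27.22
tool_pos: [0.5642, 0.0862, 0.0403]
ee_rot: [0.066, 0.961, -0.005, 0.267]
27.225 [ 0.225  0.355  2.23  -1.344  0.164  0.089] pos [0.5642 0.0862 0.0403] F [ 0.5 -0.2  0.2]
[[-0.848, 0.129, 0.513], [0.123, 0.991, -0.045], [-0.515, 0.025, -0.857]] lean 0.542 az -0.088
[0.55 0.08 0.03] [ 0.0166 -0.0083  0.0018]
[0.6   0.08  0.095] [-0.0593 -0.0002 -0.0282]
```

```bash

python3 -m inch '[-0.15,0,-0.2,0,1,-0.3,0,-0.35,0,1,-0.53,0,-0.2,0,1,-0.53,0,-0.2,0,1,-0.53,0,-0.2,0,1]'|head -3
python3 g.py [.60,.08,.085] [.616,.079,.075] [.616,.079,.04]
```

```text
clock: 27.85
tool_pos: [0.597, 0.0801, 0.0845]
ee_rot: [0.066, 0.961, -0.006, 0.267]
27.85 [ 0.195  0.311  2.115 -0.651  0.241 -0.641] pos [0.597  0.0801 0.0845] F [-0.5  1.3  0.1]
[[-0.849, 0.129, 0.512], [0.123, 0.991, -0.046], [-0.514, 0.024, -0.858]] lean 0.54 az -0.09
[0.6   0.08  0.085] [-0.0028  0.0003  0.0012]
[0.616 0.079 0.075] [-0.0114  0.0011  0.018 ]
[0.616 0.079 0.04 ] [0.0066 0.0003 0.048 ]
```

```bash

python3 -m inch '[-0.06,0.01,0.09,0,1,-0.11,0.01,0.18,0,1,-0.11,0.01,0.18,0,1]'
python3 g.py [.616,.079,.05] [.618,.079,.035] [.618,.079,.025]
python3 - <<'E'
from h import *
i=manip.grab_frame('side')[110:240,190:350]; cv2.imwrite('pics/s1.png',cv2.cvtColor(cv2.resize(i,None,fx=4,fy=4,interpolation=cv2.INTER_CUBIC),cv2.COLOR_RGB2BGR))
E
```

```text
clock: 28.22
tool_pos: [0.6174, 0.0793, 0.0747]
ee_rot: [0.066, 0.961, -0.005, 0.267]
force: [1.0, -1.1, 0.2]
finger_gap: 0.0003
gripper_force: 0.0
28.225 [ 0.184  0.351  2.084 -0.659  0.228 -0.641] pos [0.6174 0.0793 0.0747] F [ 1.  -1.1  0.2]
[[-0.849, 0.129, 0.513], [0.123, 0.991, -0.046], [-0.514, 0.025, -0.857]] lean 0.541 az -0.089
[0.616 0.079 0.05 ] [ 0.0138 -0.0011  0.0205]
[0.618 0.079 0.035] [ 0.0199 -0.0012  0.0344]
[0.618 0.079 0.025] [ 0.025  -0.0014  0.043 ]
```

View pics/s1.png

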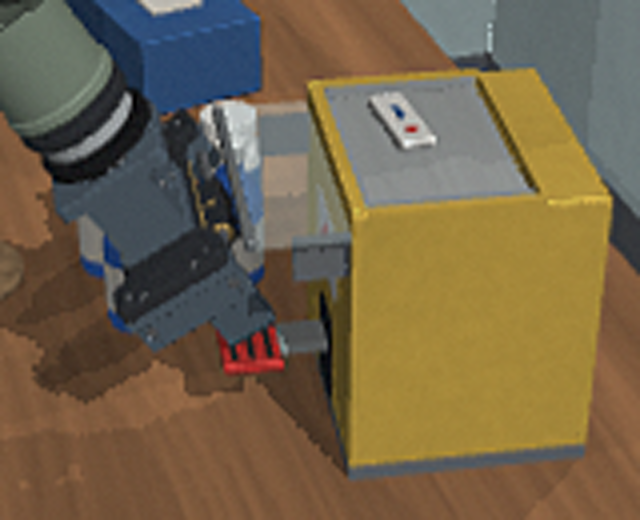

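The fingertips are on or just above the red pad (crop 250,340), below and in front of the guard, with no contact yet. Pressing now.

```bash

python3 -m inch '[0.07,0,0.1,0,1,0.14,0,0.2,0,1,0.14,0,0.2,0,1]'
python3 -m inch '[0.03,0,0.06,0,1,0.06,0,0.12,0,1,0.06,0,0.12,0,1]'
python3 g.py [.618,.079,.035] [.618,.079,.025]
```

```text
clock: 28.65
tool_pos: [0.6171, 0.0803, 0.0527]
ee_rot: [0.065, 0.961, -0.005, 0.269]
force: [1.0, -2.0, 6.5]
finger_gap: 0.0002
gripper_force: 2.8
clock: 29.02
tool_pos: [0.6185, 0.0802, 0.04]
ee_rot: [0.065, 0.961, -0.005, 0.27]
force: [0.4, -2.8, 7.9]
finger_gap: 0.0002
gripper_force: 3.7
29.025 [ 0.186  0.411  2.12  -1.054  0.163 -0.238] pos [0.6185 0.0802 0.04  ] F [ 0.4 -2.8  7.9]
[[-0.846, 0.129, 0.518], [0.123, 0.991, -0.046], [-0.519, 0.025, -0.854]] lean 0.547 az -0.088
[0.618 0.079 0.035] [ 0.0029 -0.0013  0.004 ]
[0.618 0.079 0.025] [ 0.0081 -0.0016  0.0126]
```

```bash

python3 -m inch '[0.04,0,0.06,0,1,0.07,0,0.1,0,1,0.07,0,0.1,0,1]'|head -4
python3 -m inch '[0.04,0,0.06,0,1,0.06,0,0.06,0,1,0.06,0,0.06,0,1]'|head -4
python3 g.py [.618,.079,.015]
```

```text
clock: 29.4
tool_pos: [0.6199, 0.0802, 0.0317]
ee_rot: [0.066, 0.96, -0.006, 0.273]
force: [-5.4, -3.9, 26.6]
clock: 29.78
tool_pos: [0.6204, 0.0801, 0.0305]
ee_rot: [0.067, 0.959, -0.006, 0.276]
force: [-22.5, -5.1, 62.2]
29.775 [ 0.189  0.43   2.135 -1.345  0.152  0.059] pos [0.6204 0.0801 0.0305] F [-22.5  -5.1  62.2]
[[-0.838, 0.131, 0.529], [0.125, 0.991, -0.049], [-0.531, 0.025, -0.847]] lean 0.56 az -0.092
[0.618 0.079 0.015] [ 0.0101 -0.0018  0.0119]
```

```bash

python3 -m inch '[-0.05,0,-0.04,0,1,-0.05,0,-0.04,0,1,-0.05,0,-0.04,0,1,-0.05,0,-0.04,0,1,-0.05,0,-0.04,0,1,-0.05,0,-0.04,0,1,-0.05,0,-0.04,0,1,-0.05,0,-0.04,0,1]'|head -4
python3 g.py [.616,.079,.075] [.59,.08,.085]
python3 - <<'E'
from h import *
i=manip.grab_frame('side')[110:240,190:350]; cv2.imwrite('pics/s2.png',cv2.cvtColor(cv2.resize(i,None,fx=4,fy=4,interpolation=cv2.INTER_CUBIC),cv2.COLOR_RGB2BGR))
E
```

```text
clock: 30.78
tool_pos: [0.6201, 0.0802, 0.0314]
ee_rot: [0.066, 0.96, -0.006, 0.272]
force: [-10.7, -4.4, 32.6]
30.775 [ 0.187  0.428  2.128 -1.224  0.153 -0.065] pos [0.6201 0.0802 0.0314] F [-10.7  -4.4  32.6]
[[-0.843, 0.13, 0.521], [0.124, 0.991, -0.047], [-0.523, 0.025, -0.852]] lean 0.551 az -0.09
[0.616 0.079 0.075] [-0.0195 -0.0006 -0.0392]
[0.59  0.08  0.085] [-0.0026 -0.0027 -0.0614]
```

View pics/s2.png

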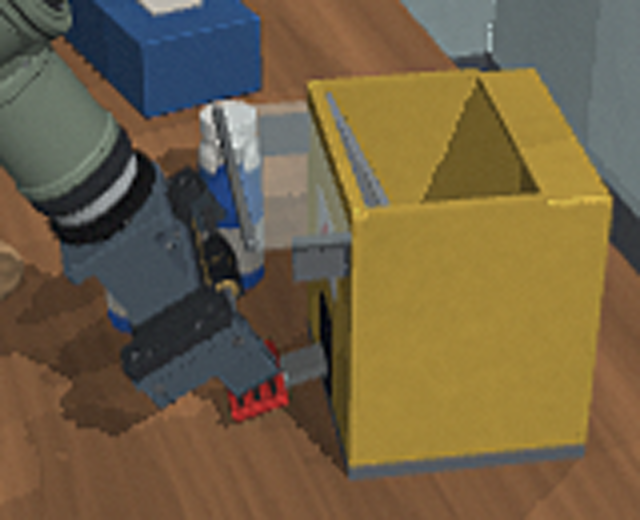

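The flap is tipped, the cassette is gone, and the pad is down at its stop (crop 258,395). Releasing slowly and backing out.

```bash

python3 -m inch '[-0.05,0,-0.1,0,1,-0.1,0,-0.2,0,1,-0.15,0,-0.3,0,1,-0.2,0,-0.4,0,1,-0.2,0,-0.45,0,1,-0.1,0,-0.7,0,1,0.05,0,-1,0,1,0.05,0,-1,0,1]'|head -4
python3 -m inch '[0,0,-0.5,0,1,0,0,-1,0,1,0,0,-1,0,1]'|head -4
python3 g.py
python3 - <<'E'
from h import *
a=manip.grab_frame('side')[110:240,190:350];b=manip.grab_frame('top')[110:275,110:270]
f=lambda i:cv2.resize(i,(400,400),interpolation=cv2.INTER_CUBIC)
cv2.imwrite('pics/s3.png',cv2.cvtColor(np.hstack([f(a),f(b)]),cv2.COLOR_RGB2BGR))
E
```

```text
clock: 31.82
tool_pos: [0.5598, 0.0863, 0.1088]
ee_rot: [0.065, 0.962, -0.005, 0.267]
force: [0.9, 0.9, -0.9]
clock: 32.2
tool_pos: [0.5113, 0.0912, 0.1972]
ee_rot: [0.066, 0.961, -0.004, 0.27]
force: [-0.0, -0.9, -0.7]
32.2 [ 0.271  0.029  2.116 -0.38   0.509 -0.876] pos [0.5113 0.0912 0.1972] F [-0.  -0.9 -0.7]
[[-0.846, 0.128, 0.517], [0.124, 0.991, -0.044], [-0.519, 0.027, -0.855]] lean 0.546 az -0.084
```

View pics/s3.png

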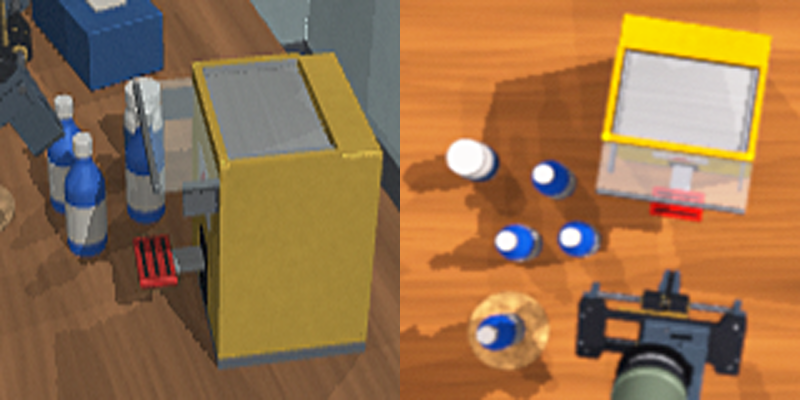

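The flap is level and empty, the treadle is back up, the bottle stands on the coaster at (495,330), and nothing else has moved.

```bash
python3 -m inch '[0,0,0,0,1,0,0,0,0,1,0,0,0,0,1,0,0,0,0,1]'|head -2; python3 -c "
from plant import manip
print(manip.hand_in())"
```

```text
clock: 32.8
tool_pos: [0.51, 0.0906, 0.1935]
the job is handed in; nothing more can be done
None
```

I handed the job in at about 33 s, but the hand-in returned no verdict: the last picture shows the bottle upright on the coaster, the flap level and empty after the treadle was held at its stop for over a second, the treadle back up, and nothing else moved.

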